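Set a blank dose selector by counting clicks, then purge the dispenser

ROBOT

A 6-joint arm with a two-finger parallel gripper is mounted at the origin on the work surface. World frame = base frame: x ahead of the robot, y to its left, z up, the work surface at z = 0. Lengths are in mm, angles in rad, forces in N, time in s.
With the tool pointing down it reaches from about 275 to 975 mm from the base axis. Payload 8.4 kg.
Tool frame: the origin (TCP) lies at the very end of the fingers, on their centre line; the grasp point (between the pads) lies 19 mm behind it (robot.hold_point_z is the distance from the TCP to the grasp point, in mm); z points along the fingers, y is the line along which they close (so a half turn about z gives the same grasp; the last joint's range is limited). The gripper opens to 92 mm and grips with 3 to 60 N. Pads are 20 mm wide; open, the fingers measure 128 mm over their backs; the gripper's body (75 mm by 189 mm) begins 69 mm behind the grasp point.
Start: joints at [-1.3, 0.353, 1.633, -0, 1.155, -0.002], TCP at [168.391, -601.89, 214.583] pointing down, gripper open.
Joint ranges: [-2.63, 2.63], [-0.92, 2.1], [0.06, 2.66], [-1.3, 4.44], [0, 2.69], [-3.02, 3.02]. Speed limits (rad/s): [2.22, 2.22, 2.79, 3.14, 3.14, 3.14].

INTERFACE

Orientations are given as a unit quaternion [x, y, z, w].
In Python, from rig import robot gives the robot as it stands. The module is installed in compiled form; this text tells all that it offers.
- The arm moves only by the shell command python3 -m creep 'ROWS'. ROWS is JSON, a list of rows, each a list of 3 entries, a list of its own where there are three numbers: the turn, a rotation vector about the world's x, y, z in rad, then the shift along the world's x, y, z in cm, then the opening, from 0 (shut) to 1 (fully open). In form: [[[wx, wy, wz], [tx, ty, tz], gripper], ...]. A call has 1 to 20 rows; each row is the pose to reach, as a shift and turn from the pose commanded when the call began; what a row does not reach only later rows make up. A row lasts 1/8 s, in which the tool goes at most 62.5 mm and 10.7 degrees, less where a joint would pass 70% of its speed; a pose out of reach is approached as far as the arm can. A call with a gripper value outside its range is refused whole. The fingers move at their own pace and stop on an object; the grip force is fixed at half the most. Time passes only in rows, so rows that repeat a pose let the fingers close. It gives the time, the measured TCP pose, the force, the opening and the grip force at its end, in the units of the state.
- robot.read_state(): the state, without advancing time (a new reading comes with each control period).
- robot.grab_frame(name): name is "side" or "top" or "wrist"; returns the picture (384x512x3 uint8, red, green, blue); there is no depth.
- robot.calibration(name): a dict with "fov_y" (degrees; the focal length in pixels is half the picture's height over the tangent of half this angle, whatever the lens; pixels are square), "cx", "cy" (the principal point, pixels), "distortion" ([k1, k2, p1, p2, k3] as OpenCV has them; the pictures are not rectified), "R" (3x3) and "t" (3): a world point X has camera coordinates R X + t. Camera axes: x right, y down, z forward; pixel columns grow to the right and rows downward; lengths in mm; the calibration is good to about 2 mm. A picture is of the moment at which its call begins: read the wrist's pose just before it. calibration takes no time and is no camera call; for the wrist camera it gives the pose at the moment of the call.
- robot.sign_off(): hands the job in; it is judged then, once.
The state is a dict: "time": time; "q": joint angles; "joint_vel": joint speeds; "tau": joint torques, N m; "position": TCP position; "tool_rot": TCP orientation; "contact_force": force on the tool from outside, world axes, zero at the start; "wrist_torque": the same for the moment, N m; "opening": finger opening in mm; "grasp_force": force on a finger pad.
Only numpy, scipy, OpenCV 4.12 (cv2) and the standard library are available. Lean on these libraries where they do the work, as an engineer would, in place of code of your own. Each camera call takes 0.05 s, during which the arm holds its last target. There are 200 camera calls.

TASK

Set up the bench dispenser: without forcing it, turn the blank black selector knob anticlockwise (seen from above) all the way to its end stop, then clockwise exactly four clicks, and leave it resting in that fourth click. Then do a purge stroke: push the blue plunger down past its soft first stop until it bottoms on the second stop, hold it there a moment, and let it come fully back up. Leave the bottles, the tip box and the well plate where they stand.

Things in the scene. Friction and masses are not known exactly. Their poses are not given: they have to be found in the camera images.
- dispenser: off-white bench dispenser with a blue band, fixed to the bench; housing 150 (x) x 270 (y) mm, flat top at 100 mm. Origin: centre of its underside. Its own y runs along its length from the selector (y = -70 mm) to the plunger (y = +70 mm); the steel spout sticks out to its own +x, 62 to 98 mm up. z up. A flat grey disc under the knob, 82 mm across, reaches 104 mm.
- selector_axis (a point): fixed point on the vertical axis of the selector, at the height of the knob's flat top (145 mm above the bench); it does not turn with the knob. The selector is a blank black knob, 40 mm tall, 60 mm over 12 equal round lobes (58 mm where flat jaws bridge two lobes each side). The lobes lie 15, 45, 75.. degrees from the dispenser's x axis at every setting, so all look the same.
- selector_foot (a point): point under the knob on its axis, 105 mm up; rises or sinks 0.3 mm when a stop is forced, too little to read. 7 settings 30 degrees (a click) apart, rigid stops at first and last; starts in 3rd to 7th. Anticlockwise from above leads to the 1st. A click takes 0.15 N m; let go, it snaps into the nearest. The knob's hub is springy, 2.5 N m/rad; a stop is forced at 0.9 N m, 0.35 rad past it.
- needle_tip (a point): tip of the metering needle, hidden inside the housing on the selector's axis, 60 mm above the bench, at x = 0 in the dispenser's frame when the selector is at its first setting. It moves only 0.1 mm to the dispenser's +x for each click clockwise, too little for the pose readings to show.
- plunger_top (a point): centre of the flat top of the plunger's blue round cap, 42 mm in diameter, 16 mm thick, on an 18 mm rod; 220 mm above the bench at rest. Moves straight down: first stop after 20 mm (spring 2 to 5 N); from 10 N it goes on against a stiffer spring to the second stop, 28 mm down at 14 N, rigid beyond. It springs back up by itself.
- well_plate: frosted well plate 85 x 127 x 44 mm, loose, under the spout. Origin: centre of its underside.
- reagent_bottle: white bottle, 62 mm in diameter, 150 mm tall, loose, beyond the plunger end of the dispenser. Origin: centre of its underside.
- tip_box: box of tips, cream with a red lid, 85 x 120 x 67 mm, loose, beyond the selector end of the dispenser. Origin: centre of its underside.
- amber_bottle: small amber bottle with a black cap, 40 mm in diameter, 75 mm tall, loose, beside the well plate. Origin: centre of its underside.
Mind the look-alikes: they are no part of the job. Several things look just like the tip_box: the one meant starts nearest to the robot's base. What is shaped like the well_plate but green is not meant.

How it is judged:
By the outcome, as a careful person would: the job done as asked, in the order asked, and still so for the second after the job is handed in, with the robot touching nothing.
It also fails if it takes over 72 s, if anything falls off the work surface, if the arm or the gripper's body presses on something with over 40 N, if the wrist force passes 120 N, or if a joint passes its speed limit or range.

## Working session

There is one attempt and no reset: what is moved stays moved. The work goes in short steps, Python scripts to look and compute and a shell command to move; the robot and the scene stay as the last step left them, time stands still between calls to the robot, and variables do not carry over. Pictures are saved under pics/ and viewed, at most 10 in all, crops included, and the job is handed in when it is done.

```bash
mkdir -p pics
python3 - <<'E'
from rig import robot
import cv2
for n in("side","top"):
    f=robot.grab_frame(n); cv2.imwrite(f"pics/{n}0.png",cv2.resize(f[:,:,::-1],(800,600),interpolation=cv2.INTER_CUBIC))
    c=robot.calibration(n);print(n,c)
s=robot.read_state();print(s)
E
```

```text
side {'fov_y': 57.48481883681828, 'cx': 257.2132956932065, 'cy': 191.113892192535, 'distortion': array([-0.07299983,  0.        ,  0.        ,  0.        ,  0.        ]), 'R': array([[ 0.89399084, -0.44766701, -0.01935518],
       [-0.34329813, -0.65652681, -0.67165389],
       [ 0.28797009,  0.60709702, -0.7406122 ]]), 't': array([-597.21954653,  272.11596364,  890.4785613 ])}
top {'fov_y': 47.71975044876348, 'cx': 252.59982950429517, 'cy': 192.93409380662305, 'distortion': array([-0.10644494,  0.        ,  0.        ,  0.        ,  0.        ]), 'R': array([[-0.0089011 , -0.9998773 ,  0.01288989],
       [-0.99453936,  0.00751169, -0.10409144],
       [ 0.10398184, -0.01374603, -0.9944842 ]]), 't': array([ -82.13294833,  652.38494155, 1312.82010375])}
{'time': 0.1, 'q': array([-1.30042514e+00,  3.53541493e-01,  1.63401881e+00,  7.28154128e-07,
        1.15521193e+00, -2.38933037e-03]), 'joint_vel': array([-0.00155505, -0.00178182, -0.00453867, -0.00209062,  0.00081374,
        0.00079694]), 'tau': array([-2.86062677e-04, -5.94907308e+01, -3.34930229e+01,  6.98183896e-02,
        1.82901736e-02, -3.26882321e-05]), 'position': array([ 168.26261693, -601.48343182,  213.97965094]), 'tool_rot': array([ 9.90714466e-01,  1.35957713e-01, -7.84603512e-05, -5.84548820e-04]), 'contact_force': array([0.72667413, 0.94439505, 0.1310194 ]), 'wrist_torque': array([-0.03124704,  0.01094468, -0.00491829]), 'grasp_force': 0.0, 'opening': 92.23351608724916}
```

View pics/side0.png

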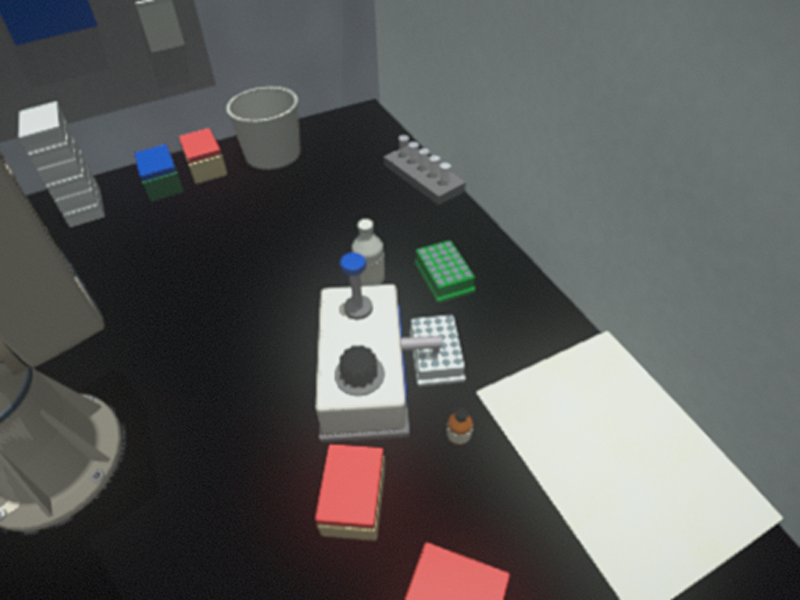

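View pics/top0.png

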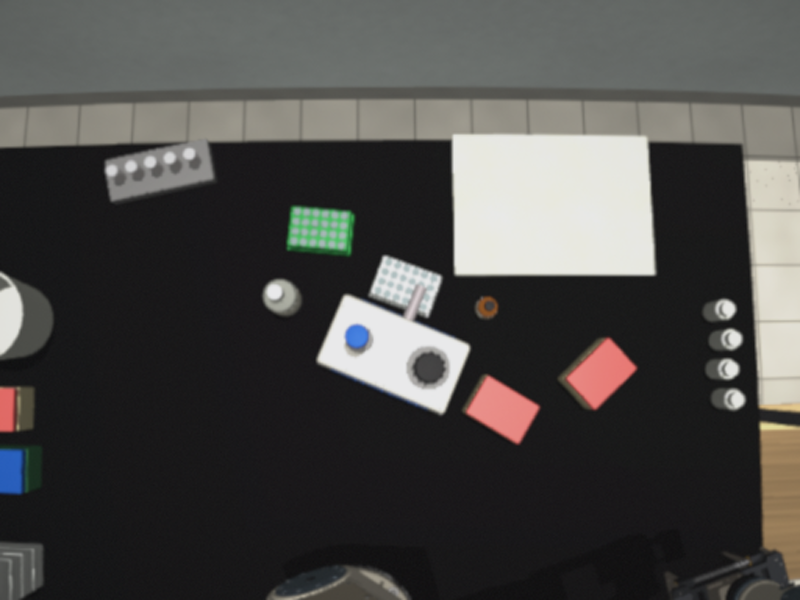

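The top view shows the dispenser with its knob at (430,368) and plunger cap at (357,337). In the side view they are at (358,358) and (353,261). Possible mix-ups are the red boxes at (502,409) and (600,373), the green plate at (320,230) and the white plate at (406,286). There is only one knob and one plunger.

```bash
cat > h.py <<'E'
from rig import robot
import numpy as np, cv2
def ray(n,uv,c=None):
    c=c or robot.calibration(n); f=192/np.tan(np.radians(c['fov_y']/2))
    K=np.array([[f,0,c['cx']],[0,f,c['cy']],[0,0,1]])
    p=cv2.undistortPoints(np.array([[uv]],float),K,c['distortion'])[0,0]
    R=np.array(c['R']);t=np.array(c['t'])
    return -R.T@t, R.T@np.array([p[0],p[1],1])
def atz(n,uv,z,c=None):
    o,d=ray(n,uv,c); return o+d*(z-o[2])/d[2]
big=lambda u,v:((u+.5)/1.5625-.5,(v+.5)/1.5625-.5)
E
python3 - <<'E'
from h import *
np.set_printoptions(precision=1,suppress=True)
print('knob',atz('top',big(430,367),145),atz('side',big(358,357),145))
print('plg',atz('top',big(357,336),220),atz('side',big(353,261),220))
C=[atz('top',big(*p),100) for p in((346,294),(470,346),(444,414),(317,362))]
print(np.array(C),np.mean(C,0))
for a,b in((0,1),(1,2),(2,3),(3,0)):
    d=C[b]-C[a];print(np.linalg.norm(d),np.degrees(np.arctan2(d[1],d[0])))
for n,p,z in(('tip',(502,409),67),('bottle',(274,292),150),('amber',(487,305),75),('plate',(406,286),44)): print(n,atz('top',big(*p),z))
E
```

```text
knob [ 521.  -148.3  145. ] [ 522.5 -144.1  145. ]
plg [574.1 -19.8 220. ] [575.  -18.1 220. ]
[[ 660.3    5.9  100. ]
 [ 560.  -227.1  100. ]
 [ 433.6 -176.2  100. ]
 [ 532.4   60.5  100. ]] [546.6 -84.2 100. ]
253.6579142013328 -113.28266252858928
136.2722717135892 158.05605228796705
256.50171407148736 67.3359072180164
139.00468822151365 -23.136395016149617
tip [ 439.6 -290.8   67. ]
bottle [659.1 134.1 150. ]
amber [ 639.8 -264.8   75. ]
plate [ 681.8 -109.5   44. ]
```

```bash
python3 -m creep '[[[0,0,0],[0,0,5],1],[[0,0,-0.1],[4,5,6],1],[[0,0,-0.2],[8,10,6],1],[[0,0,-0.3],[12,15,6],1],[[0,0,-0.4],[16,20,6],1],[[0,0,-0.5],[20,25,6],1],[[0,0,-0.6],[24,30,6],1],[[0,0,-0.67],[28,35,6],1],[[0,0,-0.67],[32,40,6],1],[[0,0,-0.67],[35.3,45.5,6],1],[[0,0,-0.67],[35.3,45.5,6],1],[[0,0,-0.67],[35.3,45.5,6],1],[[0,0,-0.67],[35.3,45.5,6],1]]'
python3 - <<'E'
from h import *
s=robot.read_state();c=robot.calibration('wrist')
f=robot.grab_frame('wrist'); cv2.imwrite("pics/w0.png",cv2.resize(f[:,:,::-1],(800,600),interpolation=cv2.INTER_CUBIC))
import pickle;pickle.dump(c,open('c0.pkl','wb'))
print(s,c)
E
```

```text
time: 1.72
position: [520.6, -148.0, 274.4]
tool_rot: [0.98, -0.198, -0.0, 0.0]
contact_force: [-0.1, 0.8, 0.4]
opening: 91.7
grasp_force: 0.0
{'time': 1.725, 'q': array([-2.79502410e-01,  1.68145414e-01,  1.74327207e+00, -5.41926487e-04,
        1.23074884e+00,  1.68961301e+00]), 'joint_vel': array([-0.0112855 , -0.00440224, -0.00208773,  0.0041435 , -0.00032578,
        0.00290935]), 'tau': array([ 1.02263466e+00, -4.72154331e+01, -3.50238669e+01,  5.94500033e-02,
       -8.69324198e-02,  1.02842176e-03]), 'position': array([ 520.58539264, -148.04663144,  274.41898083]), 'tool_rot': array([ 9.80251023e-01, -1.97756883e-01, -3.06406916e-04,  2.31577513e-04]), 'contact_force': array([-0.10896338,  0.77686322,  0.4194872 ]), 'wrist_torque': array([ 0.07658442, -0.04760758, -0.00080923]), 'grasp_force': 0.0, 'opening': 91.7284423195666} {'fov_y': 67.22543044893492, 'cx': 255.7440481420729, 'cy': 191.22416767602704, 'distortion': array([-0.04343781,  0.        ,  0.        ,  0.        ,  0.        ]), 'R': array([[-3.88286872e-01, -9.21538495e-01,  3.27965790e-04],
       [-8.88047338e-01,  3.74270521e-01,  2.67008432e-01],
       [-2.46181296e-01,  1.03384620e-01, -9.63694137e-01]]), 't': array([ 65.3440454 , 469.91950108, 592.48257554])}
```

View pics/w0.png

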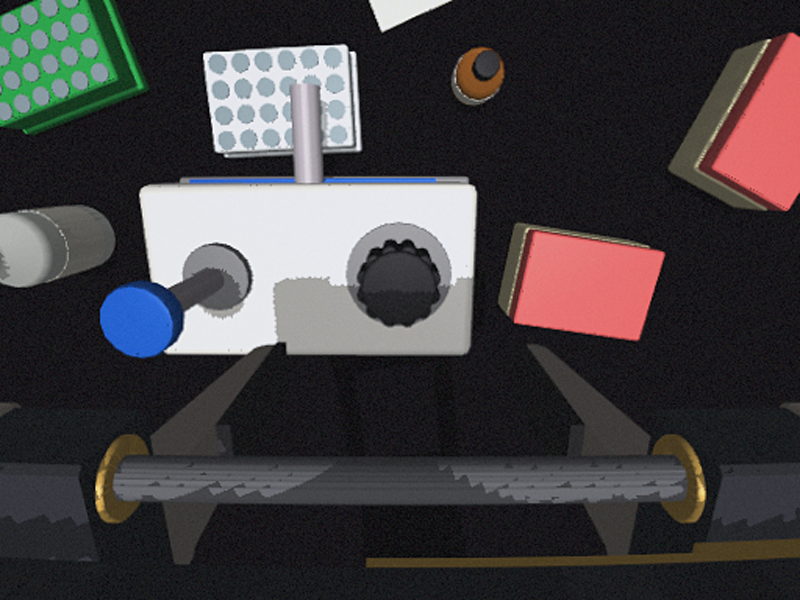

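The wrist view shows the knob top at about (399,289), the grey disc at (399,275) and the plunger cap at (141,317). The housing's top corners are (142,186), (476,183), (470,354) and about (165,354).

Run:
```python
from h import *
import pickle;c=pickle.load(open('c0.pkl','rb'))
np.set_printoptions(precision=1,suppress=True)
k=atz('w',big(399,289),145,c);p=atz('w',big(141,317),220,c)
print('cam',-c['R'].T@c['t'],'knob',k,'disc',atz('w',big(399,275),104,c),'plg',p, 'plgbase',atz('w',big(217,277),104,c))
d=p-k;print(np.hypot(*d[:2]),np.degrees(np.arctan2(d[1],d[0])))
for a,b in(((150,186),(468,183)),((142,190),(152,340)),((475,190),(470,350)),((300,355),(465,354))):
    A=atz('w',big(*a),100,c);B=atz('w',big(*b),100,c);e=B-A;print(A,B,np.hypot(*e[:2]),np.degrees(np.arctan2(e[1],e[0])))
```

```text
cam [ 588.5 -176.9  445.5] knob [ 518.6 -146.9  145. ] disc [ 519.4 -147.2  104. ] plg [575.3 -22.  220. ] plgbase [573.2 -15.7 104. ]
137.20623494437402 65.5988955897592
[655.1  -0.5 100. ] [ 563.2 -221.4  100. ] 239.1923552050149 -112.58217801877612
[655.    6.7 100. ] [547.5  62.5 100. ] 121.120911402595 152.54649178177405
[ 556.4 -224.4  100. ] [ 437.9 -176.1  100. ] 127.9791075234095 157.80932078950676
[488.2 -45.3 100. ] [ 436.2 -171.   100. ] 136.01511596929723 -112.45669584047357
```

```bash
python3 -m creep '[[[0,0,0],[-0.05,0.05,-5],1],[[0,0,0],[-0.05,0.05,-10],1],[[0,0,0],[-0.05,0.05,-14],1],[[0,0,0],[-0.05,0.05,-16.1],1],[[0,0,0],[-0.05,0.05,-16.1],1],[[0,0,0],[-0.05,0.05,-16.1],0.7],[[0,0,0],[-0.05,0.05,-16.1],0.6],[[0,0,0],[-0.05,0.05,-16.1],0],[[0,0,0],[-0.05,0.05,-16.1],0],[[0,0,0],[-0.05,0.05,-16.1],0],[[0,0,0],[-0.05,0.05,-16.1],0],[[0,0,0],[-0.05,0.05,-16.1],0],[[0,0,0],[-0.05,0.05,-16.1],0]]'
cat > st.py <<'E'
from rig import robot
import numpy as np
s=robot.read_state();q=s['tool_rot']
print(np.round([s['time'],np.degrees(2*np.arctan2(q[1],q[0]))-90],2),'P',s['position'].round(1),'F',s['contact_force'].round(1),'T',s['wrist_torque'].round(3),'tau6',round(s['tau'][5],3),'q6',round(s['q'][5],3),'op',round(s['opening'],2),'g',round(s['grasp_force'],1))
E
python3 st.py
```

```text
time: 3.4
position: [521.2, -146.9, 114.3]
tool_rot: [0.98, -0.197, 0.0, 0.0]
contact_force: [-2.5, -4.1, 6.0]
opening: 57.6
grasp_force: 30.0
[   3.4  -112.74] P [ 521.2 -146.9  114.3] F [-2.5 -4.1  6. ] T [-0.589  0.456  0.033] tau6 -0.004 q6 1.691 op 57.65 g 30.0
```

```bash
python3 -m creep '[[[0,0,0.07],[0.06,0.06,0],0],[[0,0,0.14],[0.06,0.06,0],0],[[0,0,0.14],[0.06,0.06,0],0],[[0,0,0.14],[0.06,0.06,0],0]]' >/dev/null; python3 st.py
python3 -m creep '[[[0,0,0.06],[0,0,0],0],[[0,0,0.06],[0,0,0],0],[[0,0,0.06],[0,0,0],0]]' >/dev/null; python3 st.py
```

```text
[   3.9  -104.71] P [ 521.3 -146.8  114.3] F [-4.7 -6.   7.6] T [-1.103  0.785 -0.152] tau6 -0.131 q6 1.553 op 57.83 g 30.0
[   4.28 -101.28] P [ 521.3 -146.7  114.3] F [-4.3 -5.5  7.6] T [-1.064  0.76  -0.143] tau6 -0.159 q6 1.493 op 57.41 g 30.0
```

```bash
python3 -m creep '[[[0,0,0.08],[-0.05,-0.06,0.1],0],[[0,0,0.16],[-0.1,-0.12,0.1],0],[[0,0,0.16],[-0.1,-0.12,0.1],0],[[0,0,0.16],[-0.1,-0.12,0.1],0]]' >/dev/null; python3 st.py
python3 -m creep '[[[0,0,0.08],[0,0,0],0],[[0,0,0.16],[0,0,0],0],[[0,0,0.16],[0,0,0],0]]' >/dev/null; python3 st.py
```

```text
[  4.78 -92.22] P [ 520.9 -146.9  114.5] F [ 3.8 -0.4 -6.5] T [ 0.101 -0.824  0.16 ] tau6 0.129 q6 1.332 op 57.29 g 30.0
[  5.15 -83.06] P [ 520.9 -146.9  114.5] F [ 4.8  0.1 -7.9] T [ 0.183 -0.919  0.035] tau6 -0.654 q6 1.172 op 58.09 g 30.0
```

```bash
python3 -m creep '[[[0,0,0.07],[0,0,-0.05],0],[[0,0,0.14],[0,0,-0.05],0],[[0,0,0.14],[0,0,-0.05],0],[[0,0,0.14],[0,0,-0.05],0]]' >/dev/null; python3 st.py
```

```text
[  5.65 -75.11] P [ 520.9 -146.8  114.4] F [ 3.8  2.1 -1.7] T [ 0.58  -0.722 -0.064] tau6 -0.112 q6 1.033 op 57.84 g 30.0
```

Not a stop (torque −0.06 to −0.11 N m). I'll finish this click and probe the next.

```bash
python3 -m creep '[[[0,0,0.13],[-0.03,0,0],0],[[0,0,0.26],[-0.03,0,0],0],[[0,0,0.38],[-0.03,0,0],0],[[0,0,0.38],[-0.03,0,0],0],[[0,0,0.38],[-0.03,0,0],0]]' >/dev/null; python3 st.py
python3 -m creep '[[[0,0,0.07],[0,0,0],0],[[0,0,0.14],[0,0,0],0],[[0,0,0.14],[0,0,0],0],[[0,0,0.14],[0,0,0],0]]' >/dev/null; python3 st.py
```

```text
[  6.28 -53.28] P [ 520.7 -146.7  114.4] F [ 4.6  4.4 -1.9] T [ 0.707 -0.829  0.015] tau6 -0.0 q6 0.652 op 58.25 g 30.0
[  6.78 -45.28] P [ 520.7 -146.7  114.4] F [ 5.   2.1 -0.8] T [ 0.678 -0.822 -0.126] tau6 -0.127 q6 0.512 op 58.01 g 30.0
```

Two clicks so far and no stop yet.

```bash
python3 -m creep '[[[0,0,0.13],[0,0,0],0],[[0,0,0.26],[0,0,0],0],[[0,0,0.38],[0,0,0],0],[[0,0,0.38],[0,0,0],0],[[0,0,0.38],[0,0,0],0]]' >/dev/null; python3 st.py
python3 -m creep '[[[0,0,0.07],[0,0,0],0],[[0,0,0.14],[0,0,0],0],[[0,0,0.14],[0,0,0],0],[[0,0,0.14],[0,0,0],0]]' >/dev/null; python3 st.py
```

```text
[  7.4  -23.49] P [ 520.6 -146.6  114.4] F [ 4.9  4.2 -1. ] T [ 0.684 -0.806  0.06 ] tau6 0.004 q6 0.132 op 57.7 g 30.0
[  7.9  -15.51] P [ 520.5 -146.6  114.4] F [ 3.8  2.4 -1. ] T [ 0.645 -0.767 -0.325] tau6 -0.311 q6 -0.008 op 57.66 g 30.0
```

Torque of −0.32 N m, which matches 2.5 N m/rad × 7.1° past the detent: this is the end stop, and it was not forced. Now four clicks clockwise.

```bash
python3 -m creep '[[[0,0,-0.12],[-0.03,0,0],0],[[0,0,-0.24],[-0.03,0,0],0],[[0,0,-0.36],[-0.03,0,0],0],[[0,0,-0.48],[-0.03,0,0],0],[[0,0,-0.6],[-0.03,0,0],0],[[0,0,-0.65],[-0.03,0,0],0],[[0,0,-0.65],[-0.03,0,0],0],[[0,0,-0.65],[-0.03,0,0],0]]' >/dev/null; python3 st.py
python3 -m creep '[[[0,0,-0.13],[0,0,0],0],[[0,0,-0.26],[0,0,0],0],[[0,0,-0.39],[0,0,0],0],[[0,0,-0.524],[0,0,0],0],[[0,0,-0.524],[0,0,0],0],[[0,0,-0.524],[0,0,0],0]]' >/dev/null; python3 st.py
python3 -m creep '[[[0,0,-0.13],[0,0,0],0],[[0,0,-0.26],[0,0,0],0],[[0,0,-0.39],[0,0,0],0],[[0,0,-0.524],[0,0,0],0],[[0,0,-0.524],[0,0,0],0],[[0,0,-0.524],[0,0,0],0]]' >/dev/null; python3 st.py
```

```text
[  8.9  -52.72] P [ 520.7 -146.7  114.4] F [ 5.6  3.5 -1.9] T [ 0.679 -1.05  -0.004] tau6 0.015 q6 0.642 op 58.02 g 30.0
[  9.65 -82.74] P [ 520.8 -146.9  114.4] F [ 5.8  1.6 -2.2] T [ 0.602 -1.154  0.017] tau6 0.022 q6 1.166 op 57.89 g 30.0
[  10.4  -112.76] P [ 520.9 -147.1  114.4] F [ 5.8  1.2 -3.8] T [ 0.427 -1.125  0.036] tau6 0.022 q6 1.69 op 57.62 g 30.0
```

```bash
python3 -m creep '[[[0,0,-0.14],[0,0,0],0],[[0,0,-0.14],[0,0,0],0],[[0,0,-0.14],[0,0,0],0]]' >/dev/null; python3 st.py
python3 -m creep '[[[0,0,-0.13],[0,0,0],0],[[0,0,-0.26],[0,0,0],0],[[0,0,-0.38],[0,0,0],0],[[0,0,-0.38],[0,0,0],0],[[0,0,-0.38],[0,0,0],0]]' >/dev/null; python3 st.py
```

```text
[  10.78 -120.76] P [ 520.9 -147.1  114.4] F [ 6.2  0.9 -2.1] T [ 0.419 -1.173  0.071] tau6 0.145 q6 1.83 op 58.11 g 30.0
[  11.4  -142.55] P [ 520.7 -147.3  114.4] F [ 4.9 -0.3 -3.2] T [ 0.215 -1.189 -0.006] tau6 0.014 q6 2.21 op 58.11 g 30.0
```

```bash
python3 -m creep '[[[0,0,0],[0,0,0],0.4],[[0,0,0],[0,0,0],0.8],[[0,0,0],[0,0,0],1],[[0,0,0],[0,0,0],1],[[0,0,0],[0,0,0],1],[[0,0,0],[0,0,0],1],[[0,0,0],[0,0,3],1],[[0,0,0],[0,0,8],1],[[0,0,0],[0,0,13],1],[[0,0,0],[0,0,15],1],[[0,0,0],[0,0,15],0],[[0,0,0],[0,0,15],0]]'; python3 st.py
```

```text
time: 12.9
position: [519.2, -146.8, 262.9]
tool_rot: [0.897, -0.442, -0.001, 0.0]
contact_force: [-0.1, 0.0, 0.5]
opening: 74.0
grasp_force: 0.0
[  12.9  -142.44] P [ 519.2 -146.8  262.9] F [-0.1  0.   0.5] T [ 0.118 -0.003 -0.012] tau6 0.001 q6 2.208 op 73.97 g 0.0
```

```bash
python3 -m creep '[[[0,0,0.1],[1.4,3.4,0],0],[[0,0,0.2],[2.7,6.5,0],0],[[0,0,0.3],[4.1,9.7,0],0],[[0,0,0.4],[5.4,12.9,0],0],[[0,0,0.5],[5.4,12.9,0],0],[[0,0,0.5],[5.4,12.9,0],0],[[0,0,0.5],[5.4,12.9,-3.2],0],[[0,0,0.5],[5.4,12.9,-3.2],0],[[0,0,0.5],[5.4,12.9,-3.2],0]]'; python3 st.py
python3 - <<'E'
from h import *
f=robot.grab_frame('wrist'); g=robot.grab_frame('side')[120:300,160:330]
a=cv2.resize(f,(400,300)); b=cv2.resize(g,(400,424),interpolation=cv2.INTER_CUBIC)
o=np.zeros((424,800,3),np.uint8);o[:300,:400]=a;o[:,400:]=b
cv2.imwrite("pics/p0.png",o[:,:,::-1])
E
```

```text
time: 14.02
position: [573.9, -18.3, 232.4]
tool_rot: [0.978, -0.207, -0.0, 0.0]
contact_force: [0.9, 0.2, 0.7]
opening: 0.7
grasp_force: 0.0
[  14.02 -113.88] P [573.9 -18.3 232.4] F [0.9 0.2 0.7] T [-0.014 -0.005  0.05 ] tau6 0.025 q6 1.953 op 0.71 g 0.0
```

View pics/p0.png

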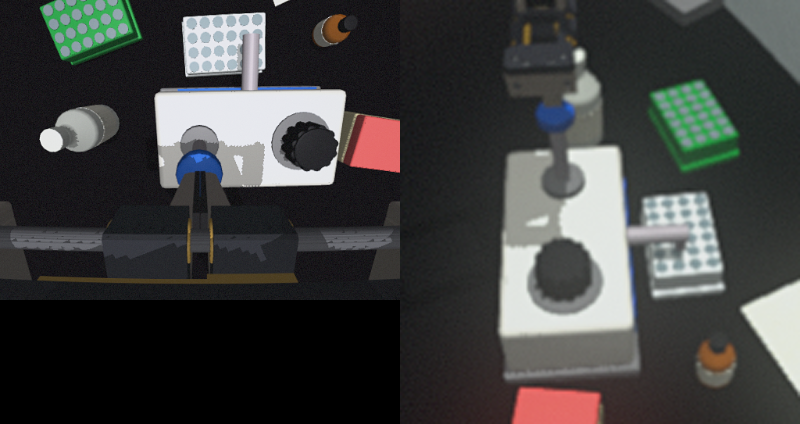

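The closed fingers are centred over the blue cap (wrist picture, about (200,170)), and the knob, bottles and plates have not moved. Pressing now.

```bash
python3 -m creep '[[[0,0,0],[0.1,0,-0.8],0],[[0,0,0],[0.1,0,-1.6],0],[[0,0,0],[0.1,0,-2.4],0],[[0,0,0],[0.1,0,-3.0],0],[[0,0,0],[0.1,0,-3.0],0]]'>/dev/null; python3 st.py
python3 -m creep '[[[0,0,0],[0,0,-0.4],0],[[0,0,0],[0,0,-0.7],0],[[0,0,0],[0,0,-0.7],0],[[0,0,0],[0,0,-0.7],0]]'>/dev/null; python3 st.py
```

```text
[  14.75 -113.79] P [575.1 -18.  201.9] F [ 1.4 -0.4  4.7] T [ 0.    -0.249 -0.015] tau6 -0.0 q6 1.952 op 0.41 g 2.2
[  15.25 -113.79] P [575.7 -18.  196.4] F [-0.7 -0.5 10.9] T [-0.013  0.17   0.039] tau6 -0.002 q6 1.952 op 0.15 g 5.6
```

```bash
python3 -m creep '[[[0,0,0],[0,0,-0.2],0],[[0,0,0],[0,0,-0.4],0],[[0,0,0],[0,0,-0.4],0],[[0,0,0],[0,0,-0.4],0]]'>/dev/null; python3 st.py
python3 -m creep '[[[0,0,0],[0,0,-0.1],0],[[0,0,0],[0,0,-0.2],0],[[0,0,0],[0,0,-0.2],0],[[0,0,0],[0,0,-0.2],0]]'>/dev/null; python3 st.py
```

```text
[  15.75 -113.79] P [575.8 -18.  192.7] F [-1.3  0.7 13.2] T [ 0.091  0.236 -0.055] tau6 -0.002 q6 1.952 op 0.39 g 6.5
[  16.25 -113.79] P [576.6 -18.  192.1] F [-3.7  0.2 22.8] T [0.113 0.595 0.031] tau6 -0.001 q6 1.952 op 0.83 g 11.4
```

Bottomed: 22.8 N at z = 192, and rigid. I'll hold for 1 s and then release.

```bash
python3 -m creep '[[[0,0,0],[0,0,0],0],[[0,0,0],[0,0,0],0],[[0,0,0],[0,0,0],0],[[0,0,0],[0,0,0],0],[[0,0,0],[0,0,0],0],[[0,0,0],[0,0,0],0],[[0,0,0],[0,0,0],0],[[0,0,0],[0,0,0],0]]'>/dev/null; python3 st.py
python3 -m creep '[[[0,0,0],[-0.1,0,0.8],0],[[0,0,0],[-0.1,0,1.6],0],[[0,0,0],[-0.1,0,2.4],0],[[0,0,0],[-0.1,0,3.2],0],[[0,0,0],[-0.1,0,5],0],[[0,0,0],[-0.1,0,8],0],[[0,0,0],[-0.1,0,11],0],[[0,0,0],[-0.1,0,11],0],[[0,0,0],[-0.1,0,11],0],[[0,0,0],[-0.1,0,11],0]]'>/dev/null; python3 st.py
python3 - <<'E'
from h import *
f=robot.grab_frame('wrist'); g=robot.grab_frame('side')[120:300,160:330]
a=cv2.resize(f,(400,300)); b=cv2.resize(g,(400,424),interpolation=cv2.INTER_CUBIC)
o=np.zeros((424,800,3),np.uint8);o[:300,:400]=a;o[:,400:]=b
cv2.imwrite("pics/p1.png",o[:,:,::-1])
E
```

```text
[  17.25 -113.79] P [576.6 -18.  192.1] F [-2.5 -0.3 22.5] T [0.106 0.64  0.029] tau6 -0.001 q6 1.952 op 0.24 g 11.4
[  18.5  -113.79] P [573.1 -18.  297.8] F [ 0.1 -0.3  0.8] T [ 0.078  0.001 -0.003] tau6 0.0 q6 1.952 op 0.42 g 0.0
```

View pics/p1.png

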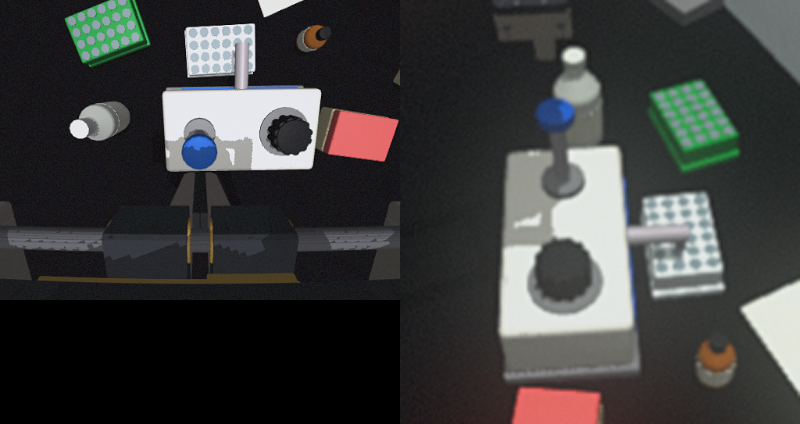

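The plunger cap is back up, at (555,113) in the side crop as before. Everything else stands where it was, and the gripper is clear.

```bash
python3 -c "
from rig import robot
print(robot.sign_off())"
```

```text
the job is handed in; nothing more can be done
None
```

I turned the knob anticlockwise to its end stop without forcing it, then four clicks clockwise, held the plunger on its second stop for about a second and let it come back up, and handed the job in at about 18.6 s with nothing else moved.

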